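# Hang the handed bracket level on the sprung stud of the coating stand

## Robot

A 6-joint arm with a two-finger parallel gripper is mounted at the origin on a cart in front of the work surface, level with it; the furniture and walls round the work are solid. World frame = base frame: x ahead of the robot, y to its left, z up, the work surface at z = 0. Lengths are in m, angles in rad, forces in N, time in s.
With the tool pointing down it reaches from about 0.375 to 0.9 m from the base axis. Payload 3.1 kg.
Tool frame: the origin (TCP) lies at the very end of the fingers, on their centre line; the grasp point (between the pads) lies 19 mm behind it (robot.hold_point_z is the z of the grasp point in the tool frame, in m); z points along the fingers, y is the direction in which the jaws open and shut (so a half turn about z gives the same grasp; the last joint's range is limited). The gripper opens to 87 mm and grips with 3 to 60 N. Pads are 19 mm wide; open, the fingers measure 117 mm over their backs; the gripper's body (75 mm by 190 mm) begins 51 mm behind the grasp point.
Start: joints at [1.024, 0.527, 1.433, -0, 1.181, -0.178], TCP at [0.225, 0.583, 0.223] pointing down, gripper open.
Joint ranges: [-3.08, 3.08], [-0.75, 2.2], [0.22, 2.44], [-1.43, 4.57], [0, 2.65], [-2.85, 2.85]. Speed limits (rad/s): [2.79, 2.79, 3.14, 3.14, 3.14, 3.14].

## Interface

Orientations are given as a unit quaternion [x, y, z, w].
In Python, from rig import robot, viewer, spotter gives the robot as it stands.
- The arm moves only by the shell command python3 -m crank 'ROWS' [FORCE]. ROWS is text: rows parted by semicolons, each of 7 numbers parted by spaces: the turn, a rotation vector about the tool's x, y, z in units of 5 degrees (1.0 is 5 degrees), then the shift along the tool's x, y, z in units of 40 mm (1.0 is 40 mm), then the gripper's target within -1 to 1 (shut at 1, half-way at 0, fully open at -1). A call has 1 to 5 rows; each row shifts and turns the pose as measured when the row begins, along the tool's axes as they then stand; what a row does not reach is not made up. A row lasts 1/8 s, in which the tool goes at most 62.5 mm and 10.7 degrees, less where a joint would pass 70% of its speed; a pose out of reach is approached as far as the arm can. A call is refused whole if a number of a shift passes 1 or a number of a turn 1, either way. A call with a gripper value outside its range is refused whole. The fingers move at their own pace and stop on an object; FORCE is the grip in N (left out, the last holds). Time passes only in rows, so rows that do not move let the fingers close. It gives the time, the measured TCP pose, the force and the opening at its end, in the units of the state.
- robot.get_obs(): the state, without advancing time (a new reading comes with each control period).
- viewer.camera(name): name is "scene" or "top" or "wrist"; returns a dict with "img" (400x640x3 uint8, red, green, blue), "camera_matrix" (3x3 intrinsics, pixels), "xyz" and "attitude" of the camera in the world. Camera axes: x right, y down, z forward; pixel columns grow to the right and rows downward; lengths in m; the calibration is good to about 2 mm. A picture is of the moment at which its call begins. There is no depth.
- robot.hand_in(): hands the job in, once; it reports no verdict.
Trained networks look in a picture, given as the dict that the camera call returned (one of the last four; its "shot" number tells which), for a name from the list of things; names that differ only in an ending like _2 or _b are one class to them, and where a whole thing is asked for, a point or a joint stands for the part that bears it (a point fixed in the world has none). Each returns a list of dicts, best first, with "score" (0 to 1); they miss things now and then, are a little off and sometimes report something else, mostly with a low value. They report only what shows in the picture. A call takes as long as a camera call.
- spotter.boxes_of(name, picture): "at" ([x, y, z] in m, in the coordinates of the camera as it stood for that picture, good to about 4 mm: the middle of the surface that is visible of it).
The state is a dict: "time": time; "q": joint angles; "joint_velocities": joint speeds; "joint_torque": joint torques, N m; "position": TCP position; "tool_rot": TCP orientation; "ft_force": force on the tool from outside, world axes, zero at the start; "moment": the same for the moment, N m; "grip_width": finger opening in m.
Only numpy, scipy, OpenCV 4.12 (cv2) and the standard library are available. Lean on these libraries where they do the work, as an engineer would, in place of code of your own. Each camera call takes 0.05 s, during which the arm holds its last target.

## Task

The bracket in the front slot of the plywood rack is next to be coated: take it out and hang it on the headed stud of the grey stand by the one keyhole that lets its bar hang level. Push it on past the stud's head against the sprung sleeve, let it down until the slot rests on the neck, and let go so that it hangs free and still. Where the stud's arm has been clamped is not known exactly, so feel your way gently and never force it; leave the bracket in the rear slot and everything else where it is.

Things in the scene. Friction and masses are not known exactly. Their poses are not given: they have to be found in the camera images.
- stand: grey stand fixed to the bench; pose of its foot plate (135 x 94 x 16 mm) only. Origin on the bench; its stud points along -x, towards the robot. The arm on top was clamped by hand and its setting is not reported: the stud's axis is level, 200 to 230 mm above the bench, and swung about the upright by up to 0.15 rad either way. Find it by feel or by eye. Clamped parts do not yield below 25 N
- upright (a point): on the bench, below the axis of the stand's upright, 62 mm behind the stand's origin. Along the arm, in mm forward of this axis: dark round spring housing, 22 across, from 12 to 50; white nylon sleeve, 18 across, from there to 68.5; the stud's head, 10 across with a domed front, from 69.5 to 76. Behind the head the stud's neck, 5 mm thick, runs on through the sleeve
- below_gap (a point): on the bench, below the middle of the gap on the stud if the arm is straight (62 mm before the upright). The sleeve slides back up to 16 mm against a weak spring (0.4 N at first, 1.8 N at 12 mm). A bracket pushed in until it is all behind the head, its middle about 62 mm before the upright, comes down 12.5 mm till its slot rests on the neck; the sleeve holds it forward, yet it can swing
- rack: plywood comb rack, fixed to the bench: foot board 150 x 190 x 12 mm with two slotted cheeks 12 mm thick across its ends (at y = -83 and +83 mm), tops 138 mm above the bench. Origin on the bench under its middle; -x is its front, towards the robot. The bar of a bracket lies with its two ends in slots 13 mm wide and 20 mm deep whose floor is 118 mm above the bench, so that its top edge is at 160 mm; the two slots are 66 mm apart
- front_slot (a point): where the origin of the bracket in the front slot is (the slot nearer the robot, 33 mm in front of the rack's middle)
- rear_slot (a point): where the origin of the bracket in the rear slot is (33 mm behind the rack's middle)
- bracket_left: left-hand bracket, cast aluminium plate 10 mm thick, solid and even throughout, about 0.25 kg: bar 180 mm long and 42 mm high, with a leg 40 mm wide reaching 98 mm below the bar and centred 52.6 mm from the bar's middle towards +y (left, seen from the robot). Origin mid-length, mid-thickness, on the bar's top edge; x through the plate, y along the bar, z up. Turned as the rack is
- bracket_right: right-hand bracket, the mirror image of the left-hand one: same sizes and origin, but its leg is centred 52.6 mm from the bar's middle towards -y (right, seen from the robot). The two brackets stand in the rack's two slots, either one in front
- middle_hole_left (a point): centre of the round part of bracket_left's middle keyhole, 24 mm below the origin. Five keyholes go through the bar, at y = -40, -20, 0, 20 and 40 mm from the origin, all alike: a round part 13 mm across and, opening upward from it, a slot 7.5 mm wide that ends 9 mm below the bar's top edge
- middle_hole_right (a point): the same point on bracket_right, whose five keyholes are the same
- mug: green and white mug, 86 x 120 x 88 mm, a bystander on the right; origin under its middle
- tape_measure: yellow and black tape measure, 33 x 79 x 65 mm, a bystander at the back; origin under its middle
- white_angle_1: white blind angle, 35 x 48 x 57 mm, a bystander at the back; origin under its middle
- white_angle_2: another white blind angle, 35 x 48 x 57 mm, a bystander at the back; origin under its middle
- end_cap: white tube end cap, 45 mm across, 26 mm high, a bystander at the back; origin under its middle

How it is judged:
By the outcome, as a careful person would: the job done as asked, in the order asked, and still so for the second after the job is handed in, with the robot touching nothing.
It also fails if it takes over 67 s, if anything falls off the work surface, if the arm or the gripper's body presses on something with over 40 N, if the wrist force passes 120 N, or if a joint passes its speed limit or range.

## Working session

There is one attempt and no reset: what is moved stays moved. The work goes in short steps, Python scripts to look and compute and a shell command to move; the robot and the scene stay as the last step left them, time stands still between calls to the robot, and variables do not carry over. Pictures are saved under pics/ and viewed, and the job is handed in when it is done.

```bash
ls; mkdir -p pics
cat > h.py <<'E'
import numpy as np, cv2
from rig import robot, viewer, spotter
from scipy.spatial.transform import Rotation as R
def save(p,n): cv2.imwrite('pics/'+n, p['img'][:,:,::-1])
def Rc(p):
    a=np.array(p['attitude'],float)
    return a if a.shape==(3,3) else R.from_quat(a).as_matrix()
def w(p,at): return Rc(p)@np.array(at)+np.array(p['xyz'])
def proj(p,X):
    c=Rc(p).T@(np.array(X)-np.array(p['xyz'])); k=np.array(p['camera_matrix'])@c; return k[:2]/k[2]
def onplane(p,uv,axis,val):
    d=Rc(p)@np.linalg.inv(p['camera_matrix'])@np.array([uv[0],uv[1],1.]); o=np.array(p['xyz'])
    return o+d*(val-o[axis])/d[axis]
E
python3 - <<'E'
from h import *
o=robot.get_obs(); print(o); print(robot.hold_point_z)
for n in ['scene','top','wrist']:
    p=viewer.camera(n); save(p,n+'0.png'); print(n,p['xyz'],p['attitude'],p['camera_matrix'])
    if n!='wrist':
        for t in ['stand','upright','below_gap','rack','front_slot','rear_slot','bracket_left','bracket_right','middle_hole_left','middle_hole_right']:
            for b in spotter.boxes_of(t,p)[:2]: print(t,round(b['score'],2),w(p,b['at']).round(4), proj(p,w(p,b['at'])).round(0))
E
```

```text
pics
{'time': 0.0, 'q': array([ 1.02352789e+00,  5.28473993e-01,  1.43392008e+00,  2.02849126e-05,
        1.18138773e+00, -1.78497636e-01]), 'joint_velocities': array([ 0.00075332,  0.00152907,  0.00092567, -0.00022321, -0.00087439,
        0.00090975]), 'joint_torque': array([ 9.42645529e-04, -4.40051830e+01, -1.76589489e+01,  6.33584079e-02,
        5.84103190e-02, -1.54108111e-04]), 'position': array([0.2248674 , 0.5823527 , 0.22156118]), 'tool_rot': array([ 1.83346072e-01,  9.83047822e-01, -1.01996614e-03, -3.97311278e-04]), 'ft_force': array([ 0.21515611,  0.51890834, -0.46790941]), 'moment': array([ 0.02077446, -0.01898737,  0.0073048 ]), 'grip_width': 0.08739639370402114}
-0.0187
scene [0.24279825 0.61407837 0.8944261 ] [-0.22854974  0.89726016 -0.36774405  0.08633388] [[405.54175571   0.         313.6575097 ]
 [  0.         405.54175571 196.59121887]
 [  0.           0.           1.        ]]
stand 0.96 [ 5.021e-01 -5.000e-04  1.870e-02] [333. 248.]
upright 0.9 [0.4994 0.0007 0.0171] [333. 249.]
upright 0.23 [0.4682 0.3136 0.0259] [283. 354.]
below_gap 0.82 [0.4972 0.0023 0.
[... 1002 characters left out ...]
[319. 243.]
rack 0.55 [0.4875 0.3219 0.0131] [216. 242.]
front_slot 0.65 [0.4858 0.3215 0.0124] [216. 243.]
rear_slot 0.82 [0.4881 0.3229 0.0085] [216. 242.]
bracket_left 0.72 [0.4878 0.3194 0.0075] [218. 242.]
bracket_left 0.56 [0.4543 0.3135 0.1589] [205. 251.]
bracket_right 0.83 [0.5189 0.2993 0.161 ] [211. 228.]
bracket_right 0.52 [0.4531 0.3139 0.1558] [205. 251.]
middle_hole_left 0.72 [0.4504 0.3134 0.1574] [205. 252.]
middle_hole_right 0.82 [0.5186 0.2955 0.1572] [212. 229.]
wrist [0.15605106 0.60945198 0.38399913] [0.81703722 0.55990081 0.07735932 0.11391574] [[296.02161253   0.         320.37881749]
 [  0.         296.02161253 196.88215192]
 [  0.           0.           1.        ]]
```

View pics/scene0.png

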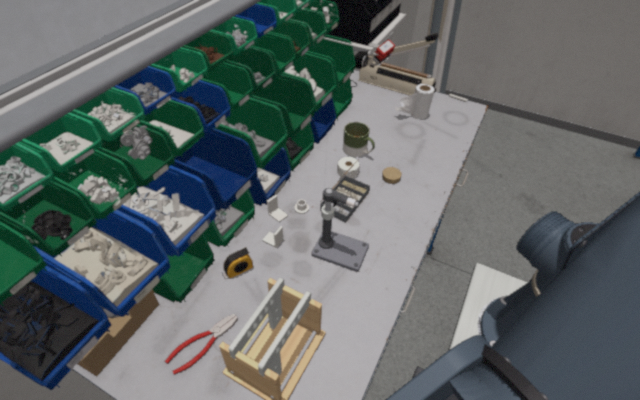

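View pics/top0.png

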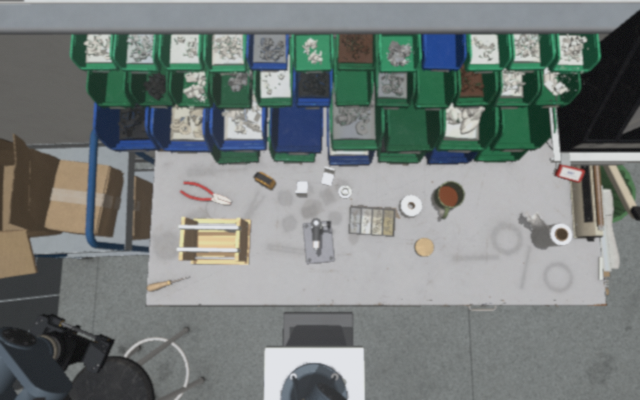

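View pics/wrist0.png

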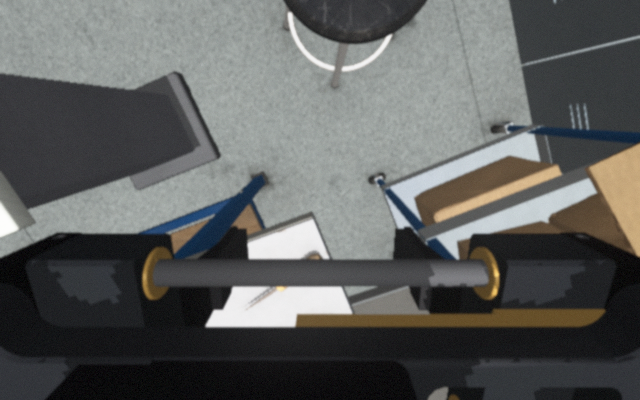

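Run:
```python
import cv2
a=cv2.imread('pics/scene0.png'); cv2.imwrite('pics/c1.png',cv2.resize(a[275:400,205:345],None,fx=5,fy=4.6,interpolation=3))
cv2.imwrite('pics/c2.png',cv2.resize(a[175:285,290:390],None,fx=5,fy=5,interpolation=3))
a=cv2.imread('pics/top0.png'); cv2.imwrite('pics/c3.png',cv2.resize(a[205:275,170:350],None,fx=4.4,fy=4.4,interpolation=3))
```

```text
(no output)
```

View pics/c1.png

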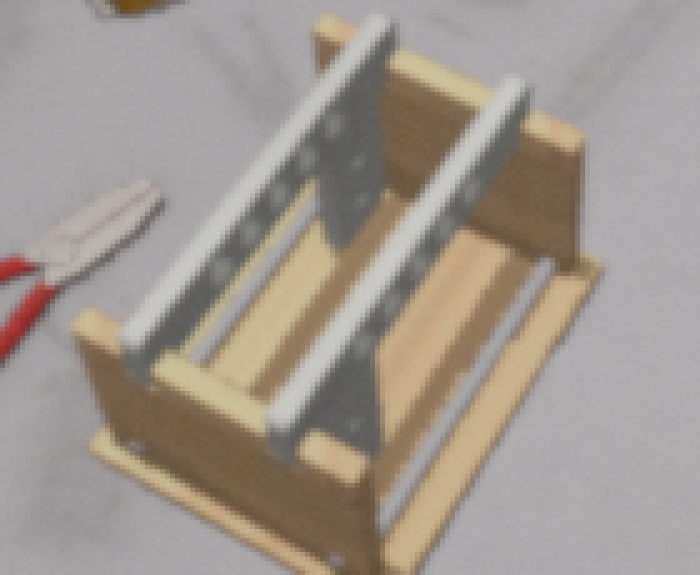

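View pics/c2.png

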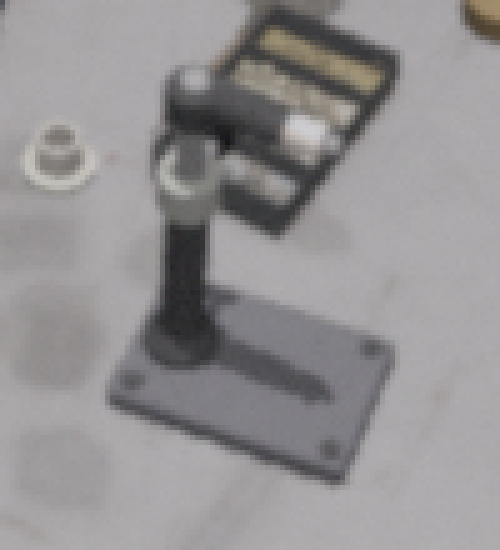

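View pics/c3.png

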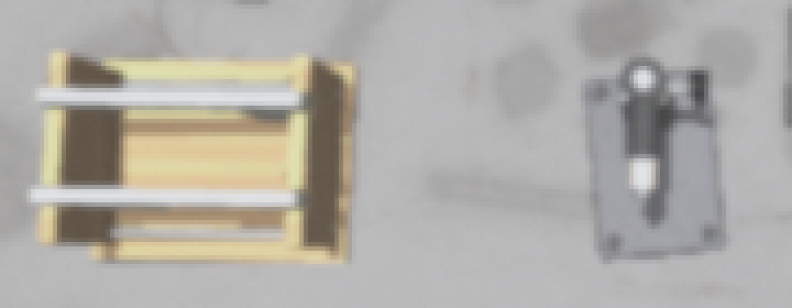

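```bash
cat >> h.py <<'E'
def Rt(o): return R.from_quat(o['tool_rot']).as_matrix()
def tri(obs):
    A=np.zeros((3,3));b=np.zeros(3)
    for p,uv in obs:
        d=Rc(p)@np.linalg.inv(p['camera_matrix'])@np.array([uv[0],uv[1],1.]);d/=np.linalg.norm(d)
        M=np.eye(3)-np.outer(d,d);A+=M;b+=M@np.array(p['xyz'])
    return np.linalg.solve(A,b)
def move(target,yaw):
    """rows needed: tool-frame shift (units) and turn(units) to put TCP at target, y axis at yaw, tool down"""
    o=robot.get_obs();Rn=Rt(o)
    y=np.array([np.cos(yaw),np.sin(yaw),0]);z=np.array([0,0,-1.]);G=np.stack([np.cross(y,z),y,z],1)
    d=Rn.T@(np.array(target)-o['position'])/0.04
    t=np.degrees(R.from_matrix(Rn.T@G).as_rotvec())/5
    return t.round(2),d.round(3)
E
python3 - <<'E'
from h import *
o=robot.get_obs();T=Rt(o)
p=viewer.camera('wrist')
print(T.T@(np.array(p['xyz'])-o['position']), T.T@Rc(p))
np.savez('wr.npz',t=T.T@(np.array(p['xyz'])-o['position']),R=T.T@Rc(p))
s=viewer.camera('scene');t=viewer.camera('top')
f=lambda a,b:(170+a/4.4-.5,205+b/4.4-.5)
g=lambda a,b:(290+a/5-.5,175+b/5-.5)
print('sleeve',tri([(t,f(642,175)),(s,g(305,132))]))
print('top knob',tri([(t,f(642,78)),(s,g(193,78))]))
print('upr', onplane(t,f(642,78),2,.235),onplane(t,f(642,175),2,.215))
print('bar',onplane(t,f(30,194),2,.16),onplane(t,f(300,200),2,.16))
print('rear',onplane(t,f(38,95),2,.16),onplane(t,f(300,101),2,.16))
for c in [(585,82),(708,70),(605,260),(727,246)]: print('foot',onplane(t,f(*c),2,.016))
for n in ['bracket_left','bracket_right','rack','middle_hole_left','stand']: 
  for c in (t,s):
    print(n,[ (round(b['score'],2),w(c,b['at']).round(3)) for b in spotter.boxes_of(n,c)[:2]])
E
```

```text
[ 0.07411343 -0.00024615 -0.16147499] [[-6.26300811e-04 -9.62083892e-01 -2.72752987e-01]
 [ 9.99999203e-01 -3.03656039e-04 -1.22512949e-03]
 [ 1.09585426e-03 -2.72753537e-01  9.62083316e-01]]
sleeve [ 0.46988573 -0.00914898  0.21046737]
top knob [ 0.53008641 -0.0094136   0.21713823]
upr [ 0.52906539 -0.00952367  0.235     ] [ 0.46965385 -0.009252    0.215     ]
bar [0.45997162 0.39734091 0.16      ] [0.45599617 0.21834003 0.16      ]
rear [0.52578944 0.3955152  0.16      ] [0.52174007 0.22039155 0.16      ]
foot [0.5495877  0.03835493 0.016     ]
foot [ 0.5586483  -0.05417841  0.016     ]
foot [0.41701798 0.02250627 0.016     ]
foot [ 0.42729666 -0.06795977  0.016     ]
bracket_left [(0.79, array([0.451, 0.313, 0.157]))]
bracket_left [(0.77, array([0.456, 0.336, 0.152]))]
bracket_right [(0.76, array([0.517, 0.299, 0.16 ]))]
bracket_right [(0.76, array([0.523, 0.294, 0.143])), (0.25, array([0.47 , 0.316, 0.024]))]
rack [(0.59, array([0.485, 0.32 , 0.013]))]
rack [(0.92, array([0.468, 0.313, 0.023]))]
middle_hole_left [(0.84, array([0.457, 0.312, 0.158]))]
middle_hole_left [(0.91, array([0.451, 0.338, 0.152])), (0.73, array([ 0.499, -0.001,  0.014]))]
stand [(0.9, array([ 0.484, -0.015,  0.016]))]
stand [(0.68, array([ 0.498, -0.006,  0.015]))]
```

```bash
python3 -m crank '0 0 1 0 0 -1 -1;0 0 1 0 0 -1 -1;0 0 1 -0.7 -0.7 -0.8 -1;0 0 1 -0.7 -0.7 0 -1;0 0 1 -0.8 -0.5 0 -1'; python3 -c "
from h import *
print(move([.458,.26,.31],-.022))"
```

```text
time: 2.42
position: [0.2514, 0.4685, 0.3375]
tool_rot: [0.397, 0.918, 0.0, 0.001]
ft_force: [0.3, -0.6, -0.1]
grip_width: 0.0867
(array([0.01, 0.  , 8.91]), array([-7.336,  0.188,  0.695]))
```

```bash
python3 -m crank '0 0 1 -1 0 0 -1;0 0 1 -1 0.15 0 -1;0 0 1 -1 0.2 0 -1;0 0 1 -0.8 0.4 0 -1;0 0 1 -0.7 0.5 0 -1'; python3 -m crank '0 0 1 -0.5 0.6 0.2 -1;0 0 1 -0.5 0.7 0.2 -1;0 0 1 -0.4 0.7 0.3 -1;0 0 0.9 -0.3 0.8 0 -1'; python3 -c "
from h import *
print(move([.458,.26,.31],-.022))"
```

```text
time: 3.05
position: [0.3971, 0.3381, 0.3396]
tool_rot: [0.591, 0.807, 0.002, 0.001]
ft_force: [0.8, -0.2, -1.0]
grip_width: 0.0868
time: 3.55
position: [0.5235, 0.2868, 0.312]
tool_rot: [0.724, 0.69, 0.003, 0.0]
ft_force: [0.2, -0.1, -0.0]
grip_width: 0.0871
(array([ 0.05, -0.04, -0.29]), array([-0.747, -1.605,  0.041]))
```

```bash
python3 -m crank '0 0 -0.3 -0.4 -0.8 0 -1;0 0 0 -0.35 -0.8 0 -1;0 0 0 0 0 0 -1'
python3 - <<'E'
from h import *
p=viewer.camera('wrist'); save(p,'w1.png'); print(robot.get_obs()['position'],p['xyz'])
import pickle; pickle.dump(p,open('w1.pkl','wb'))
for n in ['bracket_left','middle_hole_left','front_slot','rack']:
    print(n,[ (round(b['score'],2),w(p,b['at']).round(4),proj(p,w(p,b['at'])).round()) for b in spotter.boxes_of(n,p)[:2]])
E
```

```text
time: 3.92
position: [0.4605, 0.2568, 0.3099]
tool_rot: [0.716, 0.698, 0.002, 0.001]
ft_force: [1.0, -0.2, 0.3]
grip_width: 0.0875
[0.462123   0.25730422 0.31022478] [0.46183205 0.33044312 0.47156538]
bracket_left [(0.76, array([0.4539, 0.3199, 0.1594]), array([312., 125.]))]
middle_hole_left [(0.93, array([0.457 , 0.3215, 0.1587]), array([314., 123.]))]
front_slot [(0.68, array([0.4865, 0.322 , 0.0108]), array([335., 119.]))]
rack [(0.81, array([0.487 , 0.3173, 0.0143]), array([336., 122.]))]
```

View pics/w1.png

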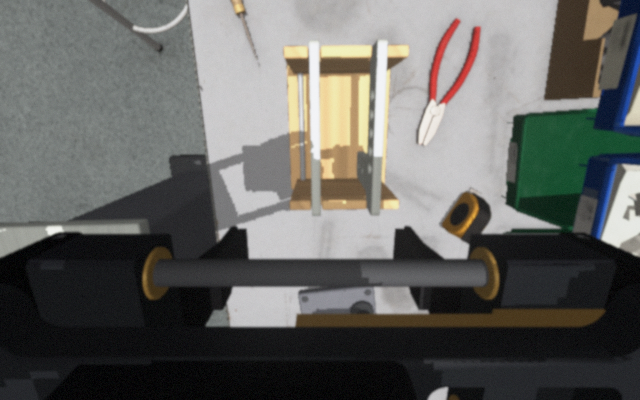

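Run:
```python
from h import *
import pickle; p=pickle.load(open('w1.pkl','rb'))
a=p['img'].astype(int)
for r in (38,40,42,44,212,214,216,218): print(r,a[r,308:324].sum(1)//3)
for r in (70,120,180): print(r,a[r,304:328].tolist() if 0 else (a[r,304:328].min(1)).tolist())
cv2.imwrite('pics/c4.png',cv2.resize(p['img'][30:225,280:415,::-1],None,fx=4,fy=3,interpolation=3))
```

```text
38 [196 195 197 195 194 195 194 194 195 193 191 191 196 195 195 195]
40 [198 198 201 204 202 203 200 200 202 200 192 194 193 194 197 194]
42 [202 215 228 229 232 231 229 230 230 227 216 201 195 193 196 195]
44 [210 226 236 241 241 241 241 241 240 237 227 210 199 198 200 198]
212 [198 199 196 184 168 162 166 168 166 167 160 155 165 187 199 199]
214 [199 200 195 185 162 156 153 157 156 155 154 151 163 183 191 198]
216 [196 198 198 191 182 182 178 177 179 175 178 180 181 190 193 196]
218 [201 200 197 198 198 194 193 192 193 194 196 197 197 195 195 195]
70 [60, 62, 62, 68, 107, 184, 231, 241, 243, 242, 242, 243, 241, 238, 226, 164, 94, 63, 56, 61, 57, 57, 59, 61]
120 [156, 158, 150, 125, 115, 146, 206, 236, 242, 242, 242, 243, 242, 242, 239, 218, 183, 167, 158, 155, 156, 155, 156, 157]
180 [79, 69, 67, 62, 60, 67, 84, 119, 151, 162, 164, 165, 167, 158, 156, 141, 109, 78, 65, 64, 68, 66, 65, 60]
```

View pics/c4.png

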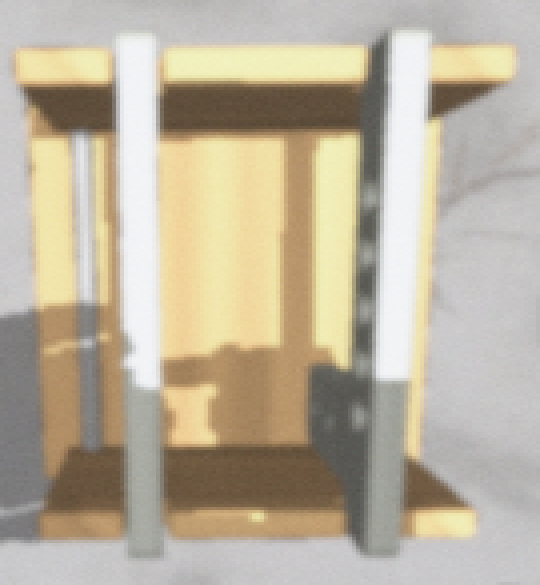

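Run:
```python
from h import *
import pickle; p=pickle.load(open('w1.pkl','rb'))
A=onplane(p,(313.8,70),2,.16);B=onplane(p,(315.6,180),2,.16)
e1=onplane(p,(313.4,41.2),2,.16);e2=onplane(p,(316.2,216),2,.16)
print(A,B,e1,e2,(e1+e2)/2,e1-e2)
y=np.arctan2(-(A-B)[0],(A-B)[1]);print('yaw',y, np.arctan2(-(e1-e2)[0],(e1-e2)[1]))
# bracket frame
c=(e1+e2)/2; u=(e1-e2)/np.linalg.norm(e1-e2)
print('grip at +52',c+u*.052,'at+50',c+.05*u)
print(move([*(c+.052*u)[:2],.25],y))
```

```text
[0.45796951 0.37158365 0.16      ] [0.45639784 0.26186398 0.16      ] [0.4584016  0.39700964 0.16      ] [0.45582298 0.22088446 0.16      ] [0.45711229 0.30894705 0.16      ] [0.00257862 0.17612519 0.        ]
yaw -0.014323435590293494 -0.014639801796958814
grip at +52 [0.45787353 0.36094148 0.16      ] at+50 [0.45784426 0.35894169 0.16      ]
(array([ 0.08, -0.04, -0.12]), array([ 2.564, -0.216,  1.513]))
```

```bash
python3 -m crank '0.08 -0.04 -0.12 0.9 -0.1 0.5 -1;0 0 0 0.9 -0.1 0.5 0;0 0 0 0.8 0 0.4 0;0 0 0 0 0 0 0'; python3 -c "
from h import *
print(move([.4579,.363,.128],-.0145)); o=robot.get_obs();print(o['position'],o['grip_width'])"
```

```text
time: 4.68
position: [0.4619, 0.3666, 0.253]
tool_rot: [0.713, 0.702, 0.002, 0.001]
ft_force: [0.1, 0.4, 1.0]
grip_width: 0.0649
(array([ 0.06, -0.02, -0.01]), array([-0.096, -0.115,  3.124]))
[0.46194807 0.36660355 0.25299592] 0.06491160771115966
```

```bash
python3 -m crank '0.06 -0.02 0 -0.1 -0.11 0.8 0;0 0 0 0 0 0.5 0.1;0 0 0 0 0 0 0.1'
python3 - <<'E'
from h import *
p=viewer.camera('wrist'); save(p,'w2.png')
print(move([.4579,.363,.128],-.0145)); o=robot.get_obs();print(o['position'],o['grip_width'])
E
```

```text
time: 5.05
position: [0.4601, 0.3626, 0.201]
tool_rot: [0.712, 0.702, 0.001, 0.001]
ft_force: [-0.2, 0.3, 0.1]
grip_width: 0.0413
(array([ 0.05, -0.01, -0.  ]), array([-1.000e-03, -7.900e-02,  1.848e+00]))
[0.46069239 0.36293877 0.20192902] 0.04052989198659665
```

View pics/w2.png

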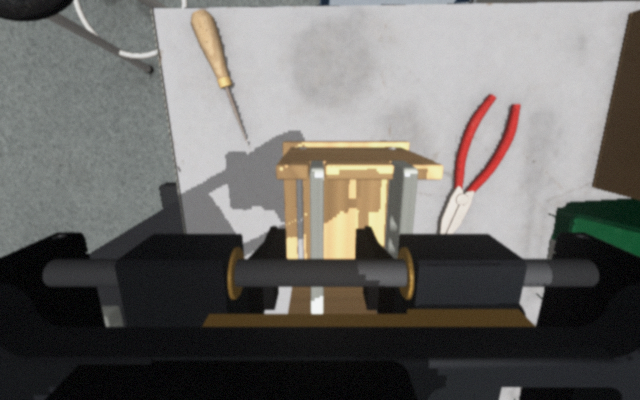

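```bash
python3 -m crank '0.05 0 0 0 -0.065 0.9 0.1;0 0 0 0 0 0.75 0.1;0 0 0 0 0 0.2 0.1;0 0 0 0 0 0 0.1'
python3 - <<'E'
from h import *
p=viewer.camera('wrist'); save(p,'w3.png')
print(move([.458,.363,.128],-.0145)); o=robot.get_obs();print(o['position'],o['grip_width'],o['ft_force'])
E
```

```text
time: 5.6
position: [0.4644, 0.3645, 0.1329]
tool_rot: [0.713, 0.701, 0.007, 0.002]
ft_force: [-0.9, 0.2, 0.7]
grip_width: 0.0394
(array([ 0.15, -0.08, -0.02]), array([-0.046, -0.167,  0.13 ]))
[0.46465101 0.36467693 0.13330875] 0.03932981831080362 [ 1.02017082 -0.4071701   0.15563802]
```

View pics/w3.png

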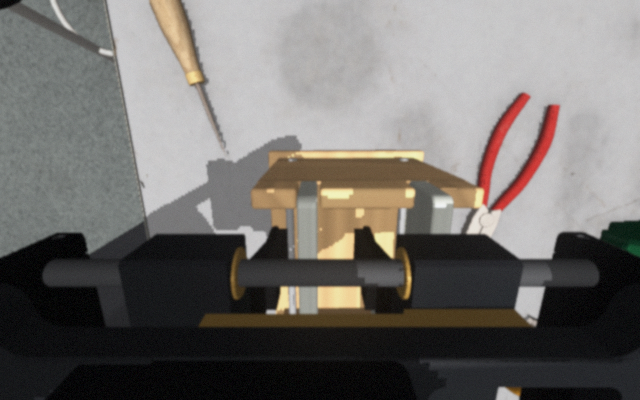

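```bash
python3 -m crank '0.15 -0.08 -0.02 -0.05 -0.17 0.12 0.1;0 0 0 0 0 0 0.1'
python3 - <<'E'
from h import *
print(move([.458,.363,.128],-.0145)); o=robot.get_obs();print(o['position'],o['grip_width'],o['ft_force'],o['moment'])
E
```

```text
time: 5.9
position: [0.4586, 0.3633, 0.1304]
tool_rot: [0.712, 0.702, 0.002, 0.0]
ft_force: [-0.1, -0.1, 0.0]
grip_width: 0.0392
(array([ 0.03, -0.02,  0.  ]), array([-0.008, -0.016,  0.06 ]))
[0.4586455  0.36332561 0.13040815] 0.03918892933948089 [-0.05511621 -0.06014706  0.03601863] [-0.07886043  0.07251504 -0.00435916]
```

```bash
python3 -m crank '0 0 0 0 -0.01 0.06 1;0 0 0 0 0 0 1;0 0 0 0 0 0 1;0 0 0 0 0 0 1;0 0 0 0 0 0 1' 10
python3 - <<'E'
from h import *
print(move([.458,.363,.128],-.0145)); o=robot.get_obs();print(o['position'],o['grip_width'],o['ft_force'],o['moment'])
E
```

```text
time: 6.52
position: [0.4583, 0.3637, 0.1287]
tool_rot: [0.712, 0.702, 0.002, 0.0]
ft_force: [-0.7, 0.1, 0.9]
grip_width: 0.0098
(array([ 0.04, -0.03,  0.  ]), array([-0.017, -0.006,  0.018]))
[0.4582593  0.36367359 0.12870635] 0.009838620618073425 [-0.7144421   0.06748525  0.93576815] [-0.09188444  0.00594709 -0.07526339]
```

Gripped with almost no side force. Now firm up the grip and lift.

```bash
python3 -m crank '0 0 0 0 0 0 1;0 0 0 0 0 -0.1 1;0 0 0 0 0 -0.3 1;0 0 0 0 0 -0.5 1' 50
python3 - <<'E'
from h import *
print(move([.458,.363,.128],-.0145)); o=robot.get_obs();print(o['position'],o['grip_width'],o['ft_force'],o['moment'])
E
```

```text
time: 7.02
position: [0.4563, 0.3626, 0.1637]
tool_rot: [0.712, 0.702, -0.001, -0.001]
ft_force: [-0.4, 0.2, -3.4]
grip_width: 0.0096
(array([-0.02,  0.01,  0.  ]), array([0.012, 0.044, 0.891]))
[0.45630577 0.36256344 0.1636551 ] 0.009551278729215924 [-0.3524279   0.21088777 -3.43355641] [ 0.01474547  0.04037644 -0.04072224]
```

```bash
python3 -m crank '0 0 0 0 0 -1 1;0 0 0 0 0 -1 1;0 0 0 0 0 -1 1;0 0 0 -0.2 -0.2 -0.8 1;0 0 0 -0.8 -0.4 0 1'; python3 -m crank '0 0 0 -1 -0.4 0 1;0 0 0 -1 -0.4 0 1;0 0 0 -1 0 0 1;0 0 0 -1 0 0 1;0 0 0 -0.5 0 0 1'
python3 - <<'E'
from h import *
p=viewer.camera('scene');save(p,'s1.png')
print(move([.40,-.06,.30],0)); o=robot.get_obs();print(o['position'],o['grip_width'],o['ft_force'],o['moment'])
E
```

```text
time: 7.65
position: [0.4329, 0.3238, 0.3247]
tool_rot: [0.711, 0.703, 0.002, 0.0]
ft_force: [0.5, -0.6, -3.3]
grip_width: 0.0097
time: 8.28
position: [0.3941, 0.1388, 0.3276]
tool_rot: [0.71, 0.704, 0.004, 0.002]
ft_force: [-0.4, 0.6, -3.1]
grip_width: 0.0098
(array([ 0.09, -0.01, -0.11]), array([-4.926,  0.189,  0.689]))
[0.39413087 0.13710347 0.32759416] 0.00967145271599867 [ 0.45629142 -2.06600399 -2.31517355] [-0.10583564  0.10582845 -0.03153583]
```

View pics/s1.png

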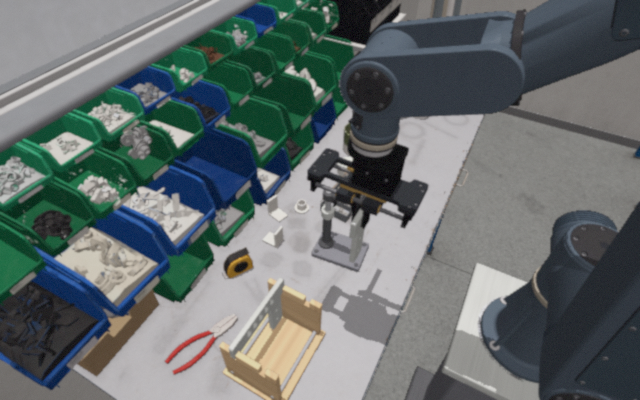

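```bash
python3 -m crank '0 0 -0.1 -1 0 0.1 1;0 0 0 -1 0 0.1 1;0 0 0 -1 0.1 0.2 1;0 0 0 -1 0.1 0.1 1;0 0 0 -0.8 0.1 0.1 1' ; python3 -m crank '0 0 0 0 0 0 1'
python3 - <<'E'
from h import *
import pickle
p=viewer.camera('wrist');save(p,'w4.png');pickle.dump(p,open('w4.pkl','wb'))
print(move([.40,-.06,.30],0)); o=robot.get_obs();print(o['position'],o['grip_width'],o['ft_force'],o['moment'])
E
```

```text
time: 8.95
position: [0.4055, -0.0572, 0.3061]
tool_rot: [0.706, 0.708, 0.006, 0.004]
ft_force: [0.1, 0.2, -2.6]
grip_width: 0.01
time: 9.07
position: [0.4059, -0.0588, 0.3064]
tool_rot: [0.707, 0.707, 0.006, 0.005]
ft_force: [-0.8, 0.6, -3.1]
grip_width: 0.0098
(array([ 0.16, -0.03,  0.01]), array([-0.06 , -0.137,  0.157]))
[ 0.40537931 -0.05762329  0.30636036] 0.009350878944486034 [ 0.66457351  0.85973025 -2.92663606] [0.08969522 0.10429165 0.02364272]
```

View pics/w4.png

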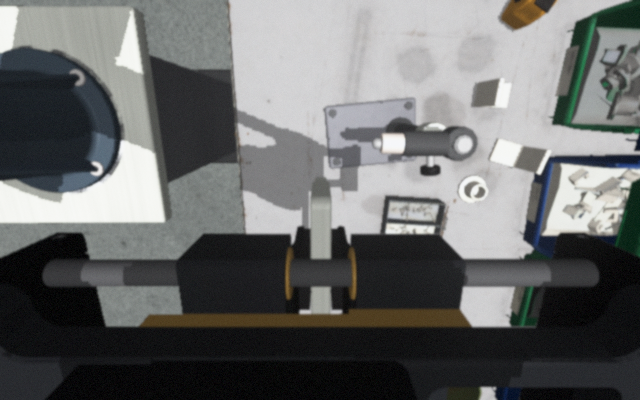

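Run:
```python
import cv2
a=cv2.imread('pics/w4.png'); cv2.imwrite('pics/c5.png',cv2.resize(a[115:215,300:490],None,fx=4.2,fy=4.2,interpolation=3))
```

```text
(no output)
```

View pics/c5.png

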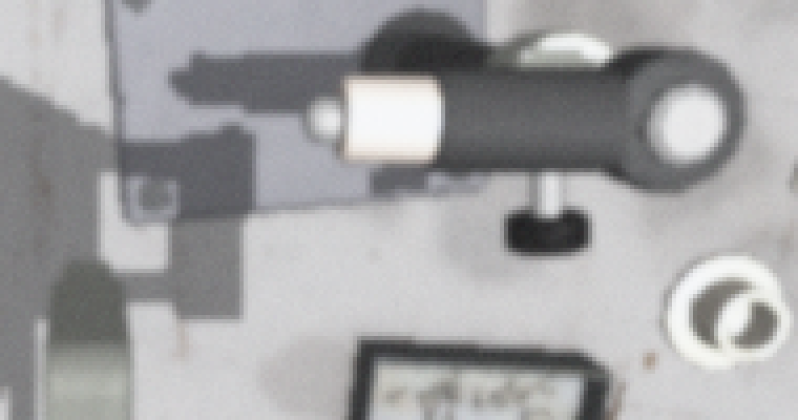

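```bash
python3 -m crank '0.15 0 0 -1 -0.1 0.1 1;0 0 0 -1 -0.1 0 1;0 0 0 0 0 0 1'
python3 - <<'E'
from h import *
import pickle
p=viewer.camera('wrist');save(p,'w5.png');pickle.dump(p,open('w5.pkl','wb'))
s=viewer.camera('scene');save(s,'s2.png');pickle.dump(s,open('s2.pkl','wb'))
cv2.imwrite('pics/c6.png',cv2.resize(p['img'][40:190,290:490,::-1],None,fx=4,fy=4,interpolation=3))
E
```

```text
time: 9.5
position: [0.3974, -0.1353, 0.303]
tool_rot: [0.705, 0.709, 0.002, -0.001]
ft_force: [-0.0, 1.7, -3.2]
grip_width: 0.0095
```

View pics/c6.png

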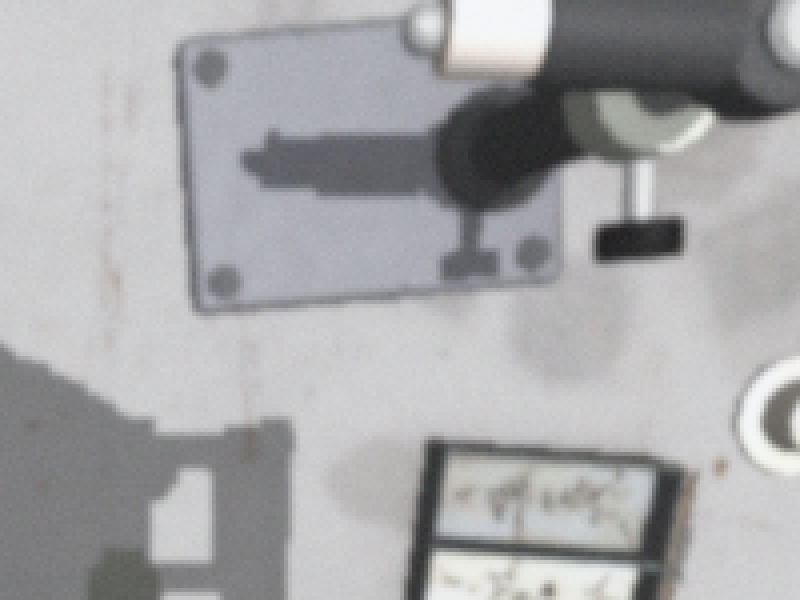

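View pics/w5.png

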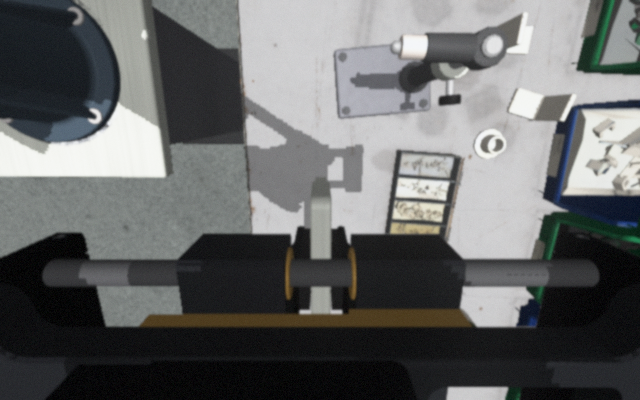

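Run:
```python
import cv2
a=cv2.imread('pics/w5.png'); cv2.imwrite('pics/c7.png',cv2.resize(a[20:120,380:540],None,fx=5,fy=5,interpolation=3))
a=cv2.imread('pics/s2.png'); cv2.imwrite('pics/c8.png',cv2.resize(a[150:290,280:440],None,fx=4.5,fy=4.2,interpolation=3))
```

```text
(no output)
```

View pics/c7.png

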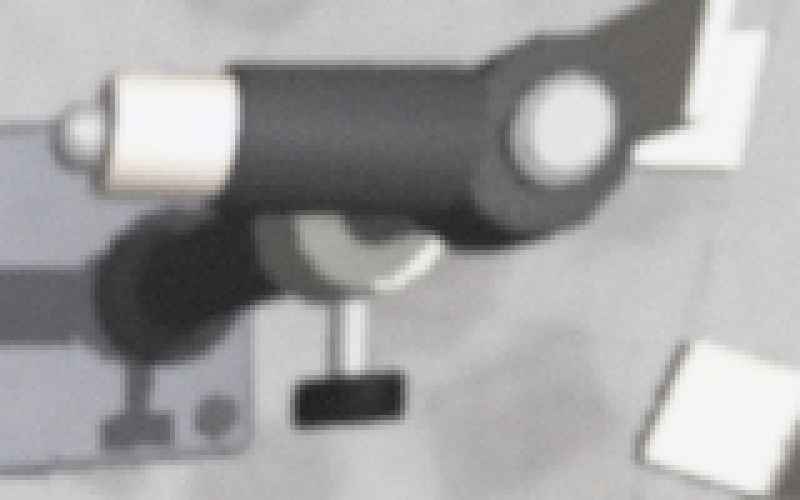

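View pics/c8.png

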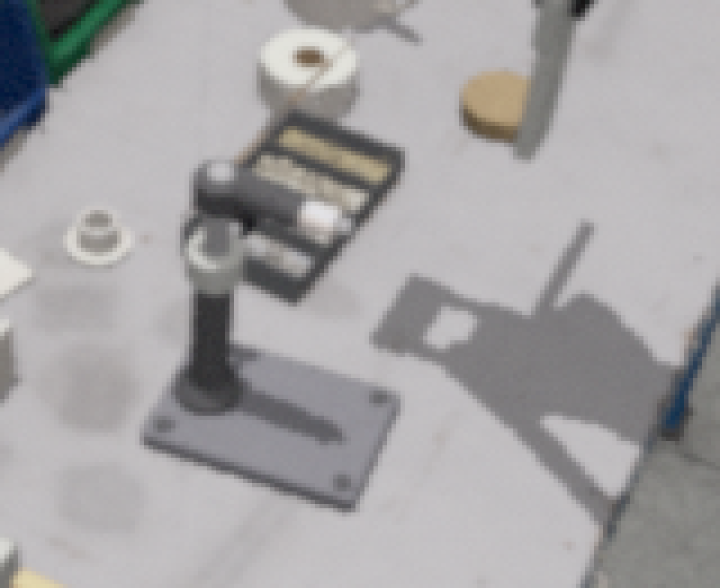

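Run:
```python
from h import *
import pickle
a=pickle.load(open('w4.pkl','rb'));b=pickle.load(open('w5.pkl','rb'));s=pickle.load(open('s2.pkl','rb'))
f=lambda x,y:(300+(x+.5)/4.2-.5,115+(y+.5)/4.2-.5)
g=lambda x,y:(380+(x+.5)/5-.5,20+(y+.5)/5-.5)
h=lambda x,y:(280+(x+.5)/4.5-.5,150+(y+.5)/4.2-.5)
for n,u,v,q in [('sleeve front',(345,119),(109,132),None),('sleeve mid',(393,119.5),(172,132.5),(319,215)),('sleeve back',(441,120),(236,133),None),('head',(326,120),(83,134),None),('knob',(688,122),(565,128),(220,172))]:
    X=tri([(a,f(*u)),(b,g(*v))]); print(n,X.round(4), (proj(a,X)-f(*u)).round(2),(proj(b,X)-g(*v)).round(2))
    if q: print('  with scene',tri([(a,f(*u)),(b,g(*v)),(s,h(*q))]).round(4), proj(s,X)-h(*q))
# bar line in w4: col of bar top
X=robot.get_obs()['position'];print(X)
```

```text
sleeve front [ 0.4609 -0.0098  0.2085] [-0.01 -0.  ] [0.01 0.  ]
sleeve mid [ 0.4707 -0.0098  0.2089] [-0.04 -0.  ] [0.04 0.  ]
  with scene [ 0.4704 -0.0099  0.2099] [-0.25751802  0.24124377]
sleeve back [ 0.4806 -0.0099  0.2093] [0.02 0.  ] [-0.02 -0.  ]
head [ 0.457  -0.01    0.2081] [-0.08 -0.01] [0.09 0.01]
knob [ 0.5296 -0.0099  0.2143] [0.02 0.  ] [-0.02 -0.  ]
  with scene [ 0.5286 -0.01    0.2157] [-0.53413216  0.21860003]
[ 0.39672082 -0.13302595  0.30264284]
```

Run:
```python
import cv2
a=cv2.imread('pics/w5.png'); cv2.imwrite('pics/c9.png',cv2.resize(a[165:325,280:360],None,fx=7,fy=3.7,interpolation=3))
a=cv2.imread('pics/s2.png'); cv2.imwrite('pics/c10.png',cv2.resize(a[60:210,300:450],None,fx=4,fy=4,interpolation=3))
```

```text
(no output)
```

View pics/c9.png

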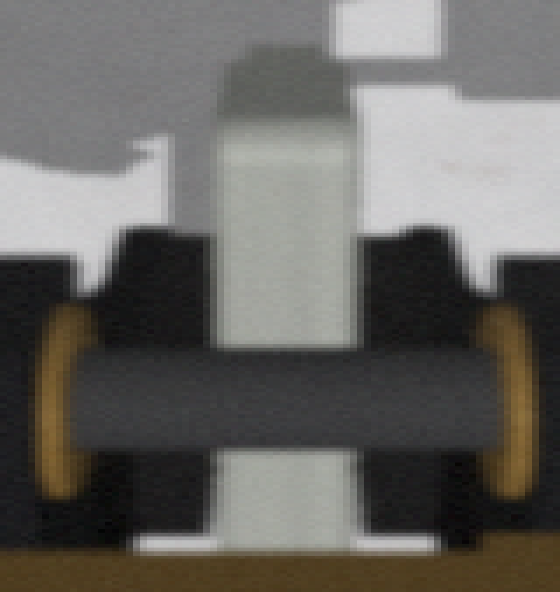

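View pics/c10.png

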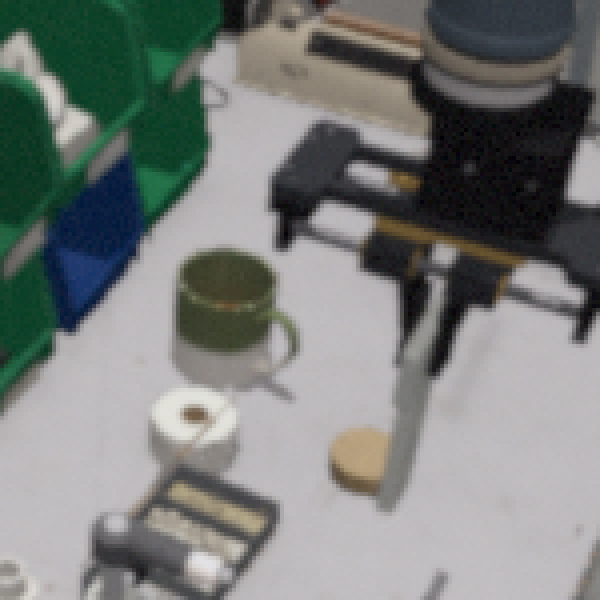

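Run:
```python
from h import *
m=np.load('wr.npz');K=np.array(viewer.camera('wrist')['camera_matrix'])
def pr(X):
    c=m['R'].T@(np.array(X)-m['t']);k=K@c;return (k[:2]/k[2]).round(1)
for xe in (.0335,.0355,.0375):
    print(xe,'top',pr([xe,0,-.0313]),'top less5',pr([xe-.005,0,-.0313]),'endface 5 down',pr([xe,0,-.0263]),'bottom',pr([xe,0,.0107]),'bottom r',pr([xe,0,.0057]))
print(robot.get_obs()['moment'],robot.get_obs()['ft_force'],robot.get_obs()['time'])
```

```text
0.0335 top [321.3 204.6] top less5 [321.3 214.9] endface 5 down [321.3 201.5] bottom [321.1 183.7] bottom r [321.2 185.6]
0.0355 top [321.3 200.5] top less5 [321.3 210.8] endface 5 down [321.3 197.5] bottom [321.2 180.4] bottom r [321.2 182.3]
0.0375 top [321.3 196.3] top less5 [321.3 206.7] endface 5 down [321.3 193.4] bottom [321.2 177.1] bottom r [321.2 178.9]
[0.04303942 0.02739823 0.00029945] [ 0.19154438  0.41164994 -3.55594482] 9.65
```

```bash
python3 -m crank '0 0 0.1 1 0 0.2 1;0 0 0 1 0 0.3 1;0 0 0 1 0.1 0.5 1;0 0 0 0.8 0.1 0.7 1;0 0 0 0 0.1 0.5 1' ; python3 -m crank '0 0 0 0 0 0 1'
python3 - <<'E'
from h import *
print(move([.425,.0244,.2027],0)); o=robot.get_obs();print(o['position'],o['grip_width'],o['ft_force'],o['moment'])
E
```

```text
time: 10.28
position: [0.4089, 0.0304, 0.2163]
tool_rot: [0.704, 0.71, 0.005, 0.001]
ft_force: [0.1, 0.1, -2.5]
grip_width: 0.0096
time: 10.4
position: [0.4076, 0.0323, 0.2155]
tool_rot: [0.703, 0.711, 0.004, -0.001]
ft_force: [-0.0, 0.3, -3.1]
grip_width: 0.0096
(array([ 0.06, -0.09,  0.12]), array([-0.205,  0.431,  0.321]))
[0.40761164 0.03230055 0.21550716] 0.009612319693541807 [-0.02406864  0.31774817 -3.13574374] [ 0.015199    0.0498933  -0.00323509]
```

```bash
python3 -m crank '0.06 -0.09 0.12 -0.2 0.4 0.3 1;0 0 0 0 0 0 1'; python3 -c "
from h import *
print(move([.425,.0244,.2027],0)); o=robot.get_obs();print(o['position'],o['ft_force'],o['moment'])
s=viewer.camera('scene');save(s,'s3.png');p=viewer.camera('wrist');save(p,'w6.png')
cv2.imwrite('pics/c11.png',cv2.resize(s['img'][110:290,270:450,::-1],None,fx=4.4,fy=3.3,interpolation=3))
"
```

```text
time: 10.65
position: [0.424, 0.0259, 0.205]
tool_rot: [0.706, 0.708, 0.0, 0.001]
ft_force: [0.4, -0.9, -2.9]
grip_width: 0.0096
(array([0.02, 0.  , 0.03]), array([-0.037,  0.024,  0.058]))
[0.42401452 0.02587124 0.20500733] [ 0.43815703 -0.91888118 -2.93916359] [-0.01005158  0.06371438  0.01445398]
```

View pics/c11.png

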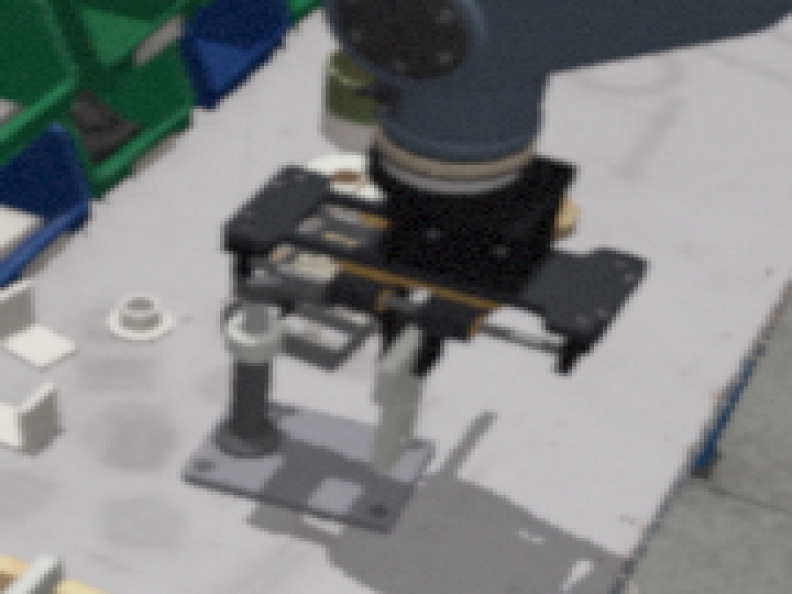

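View pics/w6.png

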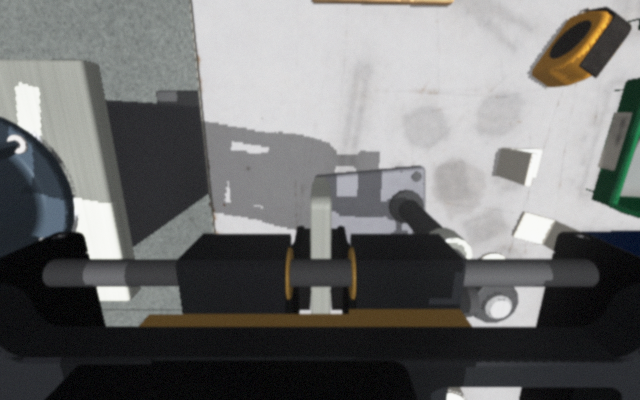

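```bash
python3 -m crank '0.02 0 0.03 -0.04 0.24 0.06 1;0 0 0 0 0.24 0 1;0 0 0 0 0 0 1'; python3 -c "
from h import *
print(move([.444,.0244,.2027],0)); o=robot.get_obs();print(o['position'],o['ft_force'],o['moment'])
"
```

```text
time: 11.12
position: [0.443, 0.0245, 0.2042]
tool_rot: [0.707, 0.707, 0.0, 0.0]
ft_force: [1.3, 0.1, -3.4]
grip_width: 0.0096
(array([ 0.01,  0.  , -0.01]), array([-0.001,  0.026,  0.038]))
[0.4429615  0.02445162 0.20421841] [ 1.26809225  0.14290623 -3.43060487] [0.00975003 0.06054938 0.01455683]
```

```bash
python3 -m crank '0 0 0 0 0.02 0.05 1;0 0 0 0 0.06 0 1;0 0 0 0 0.06 0 1'; python3 -c "
from h import *
o=robot.get_obs();print(o['position'],o['ft_force'],o['moment'])
"; python3 -m crank '0 0 0 0 0.06 0 1;0 0 0 0 0.06 0 1'; python3 -c "
from h import *
print(move([.456,.0244,.2027],0)); o=robot.get_obs();print(o['position'],o['ft_force'],o['moment'])
"
```

```text
time: 11.5
position: [0.4481, 0.0246, 0.2019]
tool_rot: [0.707, 0.707, -0.0, -0.0]
ft_force: [0.9, -0.9, -2.8]
grip_width: 0.0097
[0.44806159 0.02458238 0.20187689] [ 0.88211797 -0.89468053 -2.79540997] [-0.01314205  0.08180807  0.02248826]
time: 11.75
position: [0.4527, 0.0247, 0.2017]
tool_rot: [0.708, 0.707, -0.0, -0.001]
ft_force: [0.3, -0.5, -4.3]
grip_width: 0.0099
(array([-0.02, -0.  , -0.01]), array([-0.006,  0.081, -0.026]))
[0.45273898 0.02465335 0.20167349] [ 0.32873476 -0.5242582  -4.28269576] [ 0.059788    0.14722569 -0.03907424]
```

```bash
python3 -m crank '0 0 0 0 0 0 1'; python3 -m crank '0 0 0 0 0.05 0 1'; python3 -m crank '0 0 0 0 0 0 1'; python3 -c "
from h import *
print(move([.456,.0244,.2027],0)); o=robot.get_obs();print(o['position'],o['ft_force'],o['moment'])
"
```

```text
time: 11.88
position: [0.453, 0.0247, 0.2016]
tool_rot: [0.707, 0.707, -0.0, -0.001]
ft_force: [0.4, 0.4, -3.1]
grip_width: 0.0096
time: 12.0
position: [0.4548, 0.0247, 0.2015]
tool_rot: [0.708, 0.707, -0.0, -0.001]
ft_force: [-0.8, -0.6, -2.9]
grip_width: 0.0096
time: 12.12
position: [0.4549, 0.0247, 0.2015]
tool_rot: [0.707, 0.707, -0.0, -0.001]
ft_force: [-0.4, -0.4, -3.3]
grip_width: 0.0098
(array([-0.02, -0.01, -0.01]), array([-0.007,  0.027, -0.031]))
[0.45492899 0.02469455 0.20148212] [-0.43728231 -0.41472945 -3.32737477] [0.00268055 0.05253819 0.00906677]
```

```bash
python3 -m crank '0 0 0 0 0.05 -0.01 1;0 0 0 0 0.05 -0.01 1'; python3 -m crank '0 0 0 0 0.05 0 1';  python3 -m crank '0 0 0 0 0.05 0 1'; python3 -c "
from h import *
print(move([.4675,.0244,.2027],0)); o=robot.get_obs();print(o['position'],o['ft_force'],o['moment'])
"
```

```text
time: 12.38
position: [0.4576, 0.0249, 0.2018]
tool_rot: [0.708, 0.707, -0.001, -0.002]
ft_force: [-0.7, 0.2, -5.9]
grip_width: 0.0098
time: 12.5
position: [0.4593, 0.025, 0.2016]
tool_rot: [0.708, 0.707, -0.002, -0.003]
ft_force: [-0.9, -0.4, -4.5]
grip_width: 0.0098
time: 12.62
position: [0.4613, 0.025, 0.2016]
tool_rot: [0.708, 0.707, -0.002, -0.003]
ft_force: [-1.6, -0.5, -4.3]
grip_width: 0.0096
(array([-0.08, -0.01, -0.02]), array([-0.015,  0.155, -0.03 ]))
[0.4612846  0.0250193  0.20155667] [-1.59364729 -0.49047471 -4.2564145 ] [ 0.04693355  0.27899992 -0.03680473]
```

```bash
python3 -m crank '-0.08 0 0 0 0.02 0.02 1;0 0 0 0 0 0 1'; python3 -m crank '0 0 0 0 0.05 0 1'; python3 -c "
from h import *
print(move([.4675,.0244,.2027],0)); o=robot.get_obs();print(o['position'],o['ft_force'],o['moment'])
"
```

```text
time: 12.88
position: [0.4625, 0.0249, 0.2009]
tool_rot: [0.708, 0.707, 0.001, 0.0]
ft_force: [-1.5, 0.1, -3.9]
grip_width: 0.0094
time: 13.0
position: [0.4644, 0.025, 0.201]
tool_rot: [0.708, 0.707, 0.001, 0.0]
ft_force: [-1.4, 0.5, -2.7]
grip_width: 0.0097
(array([ 0.01, -0.01, -0.01]), array([-0.014,  0.078, -0.042]))
[0.46436355 0.02496635 0.20103177] [-1.35372781  0.54608701 -2.73396212] [ 0.00862999  0.25082102 -0.04317841]
```

```bash
python3 -m crank '0 0 0 0 0.05 0 1'; python3 -m crank '0 0 0 0 0.06 0 1';python3 -m crank '0 0 0 0 0.02 0 1'; python3 -c "
from h import *
print(move([.469,.0244,.2010],0)); o=robot.get_obs();print(o['position'],o['ft_force'],o['moment'])
s=viewer.camera('scene');save(s,'s4.png')
cv2.imwrite('pics/c12.png',cv2.resize(s['img'][160:290,290:410,::-1],None,fx=6,fy=4.6,interpolation=3))
"
```

```text
time: 13.12
position: [0.4663, 0.025, 0.201]
tool_rot: [0.708, 0.707, 0.001, -0.0]
ft_force: [-2.0, 0.0, -2.6]
grip_width: 0.0097
time: 13.25
position: [0.4687, 0.025, 0.201]
tool_rot: [0.708, 0.707, 0.0, -0.0]
ft_force: [-2.1, -0.5, -2.2]
grip_width: 0.0097
time: 13.38
position: [0.4695, 0.0249, 0.201]
tool_rot: [0.708, 0.707, 0.0, -0.0]
ft_force: [-2.3, -0.1, -2.1]
grip_width: 0.0092
(array([ 0.  , -0.01, -0.01]), array([-0.013, -0.013, -0.001]))
[0.46950219 0.02493469 0.20097226] [-2.32911013 -0.08054172 -2.11109062] [ 0.00915186  0.43726453 -0.01691924]
```

View pics/c12.png

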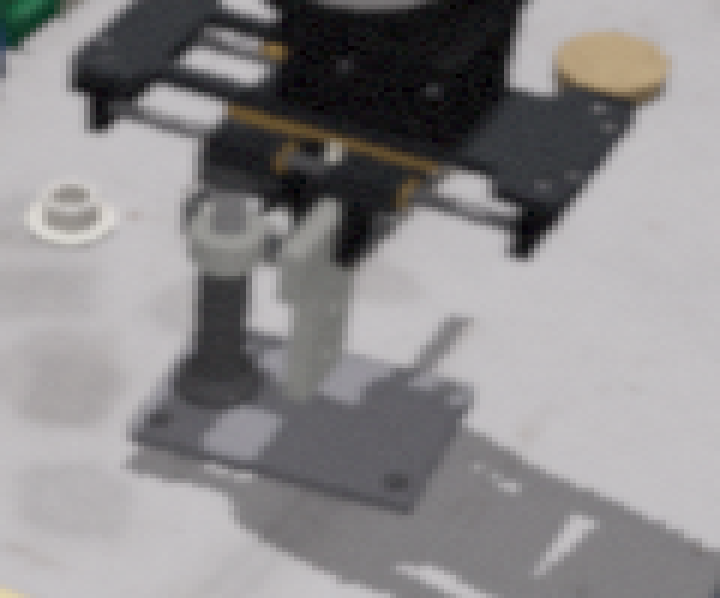

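```bash
python3 -m crank '0 0 0 0 -0.01 0.05 1'; python3 -m crank '0 0 0 0 0 0.05 1'; python3 -m crank '0 0 0 0 0 0.05 1';python3 -m crank '0 0 0 0 0 0 1'; python3 -c "
from h import *
print(move([.469,.0244,.2010],0)); o=robot.get_obs();print(o['position'],o['ft_force'],o['moment'])
"
```

```text
time: 13.55
position: [0.4692, 0.0249, 0.199]
tool_rot: [0.708, 0.707, 0.0, -0.0]
ft_force: [-2.0, -0.1, -4.1]
grip_width: 0.0097
time: 13.68
position: [0.4691, 0.025, 0.1969]
tool_rot: [0.708, 0.707, 0.0, -0.0]
ft_force: [-1.9, 0.6, -2.8]
grip_width: 0.0092
time: 13.8
position: [0.469, 0.025, 0.1947]
tool_rot: [0.708, 0.707, 0.0, -0.0]
ft_force: [-1.8, -0.5, -3.5]
grip_width: 0.0095
time: 13.92
position: [0.4688, 0.025, 0.1945]
tool_rot: [0.708, 0.707, 0.0, -0.001]
ft_force: [-1.7, 0.8, -3.2]
grip_width: 0.0098
(array([-0.01, -0.01, -0.01]), array([-0.016,  0.005, -0.163]))
[0.46879159 0.02504176 0.19446284] [-1.65455426  0.77393023 -3.23849918] [-0.02467464  0.41759824 -0.07095294]
```

```bash
python3 -m crank '0 0 0 0 0 0.04 1'; python3 -m crank '0 0 0 0 0 0.04 1'; python3 -m crank '0 0 0 0 0 0.025 1';python3 -m crank '0 0 0 0 0 0.025 1'; python3 -m crank '0 0 0 0 0 0 1'; python3 -c "
from h import *
print(move([.469,.0244,.2010],0)); o=robot.get_obs();print(o['position'],o['ft_force'],o['moment'])
"
```

```text
time: 14.05
position: [0.4689, 0.025, 0.1929]
tool_rot: [0.708, 0.707, 0.0, -0.0]
ft_force: [-0.9, 1.2, -3.4]
grip_width: 0.0096
time: 14.18
position: [0.4689, 0.025, 0.1912]
tool_rot: [0.708, 0.707, 0.0, -0.0]
ft_force: [-2.0, 0.6, -2.2]
grip_width: 0.0096
time: 14.3
position: [0.469, 0.025, 0.1901]
tool_rot: [0.708, 0.707, 0.0, -0.0]
ft_force: [-2.1, 0.0, -2.9]
grip_width: 0.0095
time: 14.42
position: [0.469, 0.025, 0.189]
tool_rot: [0.708, 0.707, 0.0, -0.0]
ft_force: [-1.4, 0.3, -2.8]
grip_width: 0.0096
time: 14.55
position: [0.4689, 0.0251, 0.1889]
tool_rot: [0.708, 0.707, 0.0, -0.0]
ft_force: [-2.1, -0.1, -3.4]
grip_width: 0.0095
(array([-0.  , -0.01, -0.01]), array([-0.016,  0.001, -0.302]))
[0.46894606 0.02505033 0.18894051] [-2.13817216 -0.06885551 -3.43341963] [ 0.03847705  0.34596764 -0.08982001]
```

```bash
for i in 1 2 3; do python3 -m crank '0 0 0 0 0 0.02 1'; done
```

```text
time: 14.68
position: [0.469, 0.025, 0.1882]
tool_rot: [0.708, 0.707, 0.0, -0.0]
ft_force: [-2.0, -0.6, -3.0]
grip_width: 0.0097
time: 14.8
position: [0.469, 0.025, 0.1874]
tool_rot: [0.708, 0.707, 0.0, -0.0]
ft_force: [-1.2, 0.1, -2.7]
grip_width: 0.0094
time: 14.92
position: [0.4691, 0.025, 0.1869]
tool_rot: [0.708, 0.707, 0.0, -0.0]
ft_force: [-3.2, 0.2, 4.2]
grip_width: 0.0096
```

```bash
python3 -m crank '0 0 0 0 -0.04 -0.005 1'; python3 -m crank '0 0 0 0 -0.04 0 1'; python3 -m crank '0 0 0 0 -0.02 0 1'; python3 -c "
from h import *
print(move([.465,.0244,.2010],0)); o=robot.get_obs();print(o['position'],o['ft_force'],o['moment'])
"
```

```text
time: 15.05
position: [0.4681, 0.0249, 0.1873]
tool_rot: [0.708, 0.707, 0.001, 0.0]
ft_force: [-1.3, -0.0, -2.6]
grip_width: 0.0099
time: 15.18
position: [0.4665, 0.0249, 0.1873]
tool_rot: [0.707, 0.707, 0.001, 0.001]
ft_force: [-1.5, -0.2, -1.7]
grip_width: 0.0097
time: 15.3
position: [0.4657, 0.0249, 0.1873]
tool_rot: [0.708, 0.707, 0.001, 0.001]
ft_force: [-1.2, 0.2, -1.2]
grip_width: 0.0097
(array([ 0.03, -0.01, -0.01]), array([-0.013, -0.017, -0.343]))
[0.46572255 0.02491485 0.1872703 ] [-1.21248459  0.15963254 -1.18803378] [-0.02502265  0.29180635 -0.08049021]
```

```bash
python3 -m crank '0 0 0 0 -0.01 0.005 1;0 0 0 0 0 0 1;0 0 0 0 0 0 1' 3;  python3 -m crank '0 0 0 0 0 0 0.7;0 0 0 0 0 0 0.7'; python3 -c "
from h import *
o=robot.get_obs();print(o['position'],o['ft_force'],o['moment'])
"
```

```text
time: 15.68
position: [0.4656, 0.0249, 0.1873]
tool_rot: [0.708, 0.707, 0.001, 0.001]
ft_force: [-1.4, -0.3, -1.3]
grip_width: 0.01
time: 15.92
position: [0.467, 0.0246, 0.1878]
tool_rot: [0.707, 0.707, 0.002, 0.002]
ft_force: [-0.9, 0.8, 0.7]
grip_width: 0.0128
[0.4670293  0.02461431 0.18776734] [-0.89232542  0.8065376   0.66077341] [-0.04955226  0.16475458  0.02318417]
```

```bash
python3 -m crank '0 0 0 0 -0.05 0 0.5;0 0 0 0 0 0 0.5;0 0 0 0 0 0 0.5;0 0 0 0 0 0 0.5'; python3 -c "
from h import *
o=robot.get_obs();print(o['position'],o['ft_force'],o['moment'],o['grip_width'])
s=viewer.camera('scene');save(s,'s5.png');p=viewer.camera('wrist');save(p,'w7.png')
cv2.imwrite('pics/c13.png',cv2.resize(s['img'][160:290,290:410,::-1],None,fx=6,fy=4.6,interpolation=3))
"
```

```text
time: 16.42
position: [0.4666, 0.0242, 0.1884]
tool_rot: [0.707, 0.707, 0.003, 0.004]
ft_force: [-0.2, 0.3, -0.3]
grip_width: 0.022
[0.46656422 0.02419447 0.18839762] [-0.18627411  0.26066871 -0.28656785] [-0.07296968  0.01882091 -0.0387174 ] 0.022023217802657837
```

View pics/c13.png

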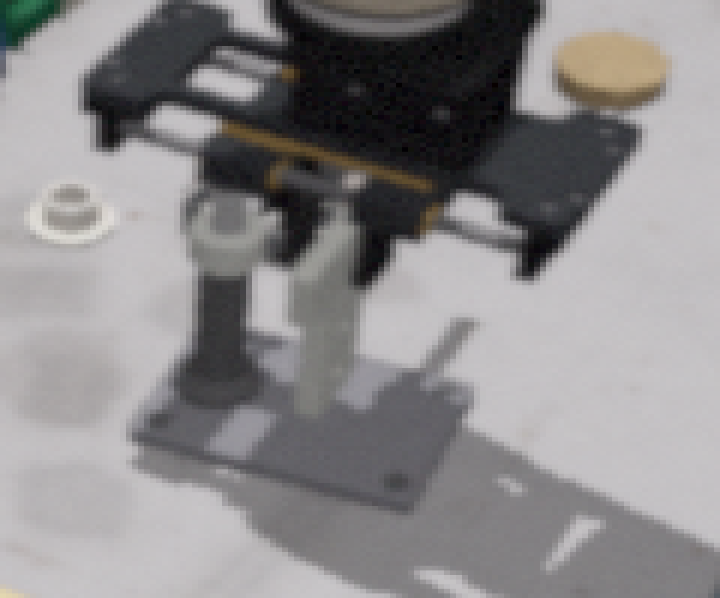

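View pics/w7.png

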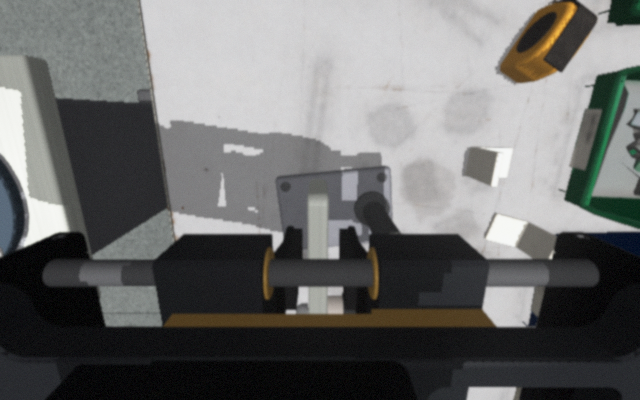

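```bash
python3 -c "
from h import *
print(move([.465,.0244,.1885],0))";  python3 -m crank '0 0 0 0 -0.03 0 0.2;0 0 0 0 0 0 0.2;0 0 0 0 0 0 0.2;0 0 0 0 0 -0.15 0.2;0 0 0 0 0 -0.3 0.2';python3 -m crank '0 0 0 0 0 -0.5 0.2;0 0 0 0 0 -0.8 0.2;0 0 0 0 0 -1 0.2;0 0 0 -0.3 -1 -0.6 0.2;0 0 0 -1 -1 0 0.2'; python3 -m crank '0 0 0 -1 -0.5 0 0.2;0 0 0 0 0 0 0.2'
python3 - <<'E'
from h import *
import pickle
o=robot.get_obs();print(o['position'],o['ft_force'])
p=viewer.camera('wrist');save(p,'w8.png');s=viewer.camera('scene');save(s,'s6.png')
pickle.dump(p,open('w8.pkl','wb'))
cv2.imwrite('pics/c14.png',cv2.resize(s['img'][160:290,290:410,::-1],None,fx=6,fy=4.6,interpolation=3))
E
```

```text
(array([ 0.12,  0.01, -0.01]), array([ 0.005, -0.038, -0.003]))
time: 17.15
position: [0.4644, 0.0243, 0.2066]
tool_rot: [0.707, 0.707, 0.003, 0.003]
ft_force: [0.0, 0.1, 0.0]
grip_width: 0.0351
time: 17.77
position: [0.3854, -0.028, 0.3308]
tool_rot: [0.705, 0.709, 0.005, 0.007]
ft_force: [0.1, -1.7, 0.8]
grip_width: 0.0352
time: 18.02
position: [0.3632, -0.0701, 0.3331]
tool_rot: [0.707, 0.708, 0.005, 0.01]
ft_force: [0.1, 0.4, 0.5]
grip_width: 0.035
[ 0.36318763 -0.07008324  0.33311305] [0.08823398 0.43712059 0.45150744]
```

View pics/c14.png

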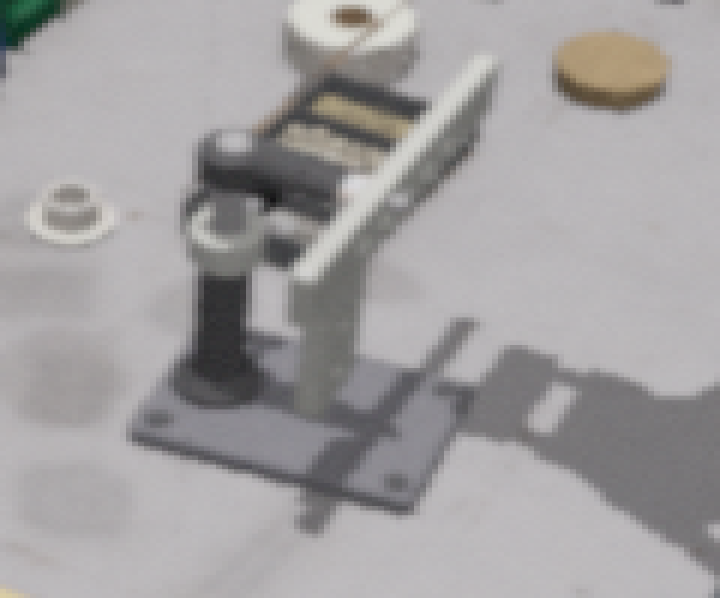

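View pics/w8.png

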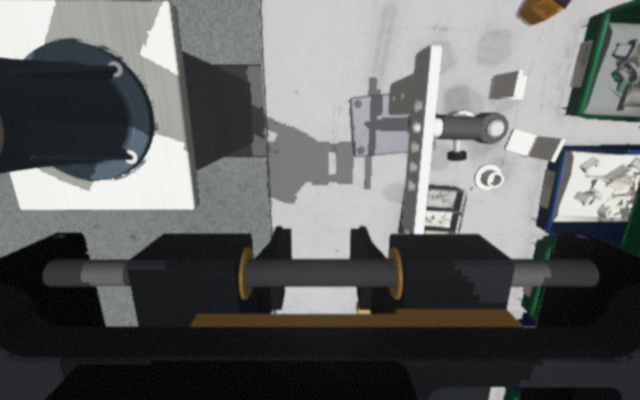

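```bash
python3 -m crank '0 0 0 0 0 -0.3 0.2;0 0 0 0 0 0 0.2;0 0 0 0 0 0 0.2;0 0 0 0 0 0 0.2;0 0 0 0 0 0 0.2'
python3 - <<'E'
from h import *
import pickle
o=robot.get_obs();print(o['position'],o['ft_force'])
p=viewer.camera('wrist');save(p,'w9.png');s0=cv2.imread('pics/s6.png')[:,:,::-1];s=viewer.camera('scene');save(s,'s7.png')
pickle.dump((p,s),open('fin.pkl','wb'))
d=np.abs(s['img'].astype(int)-s0)[170:290,300:385].mean(2);print('diff',d.max(),d.mean())
cv2.imwrite('pics/c15.png',cv2.resize(p['img'][30:250,390:450,::-1],None,fx=7,fy=2.7,interpolation=3))
cv2.imwrite('pics/c16.png',cv2.resize(s['img'][165:285,320:380,::-1],None,fx=9,fy=5,interpolation=3))
E
```

```text
time: 18.75
position: [0.3651, -0.0655, 0.3456]
tool_rot: [0.703, 0.711, 0.006, 0.009]
ft_force: [0.7, 0.4, -0.3]
grip_width: 0.035
[ 0.36511265 -0.06547753  0.34558328] [ 0.74934054  0.38510633 -0.27705203]
diff 43.0 1.4338235294117647
```

View pics/c15.png

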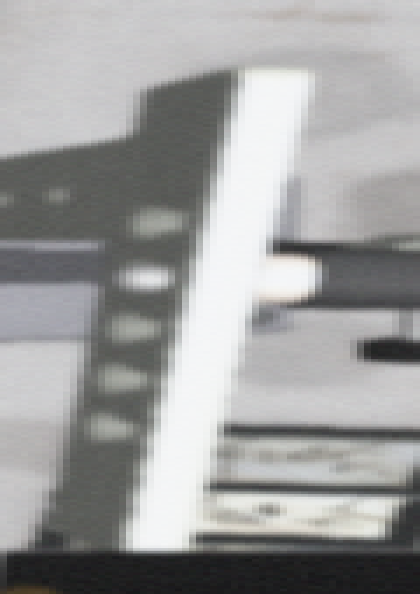

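View pics/c16.png

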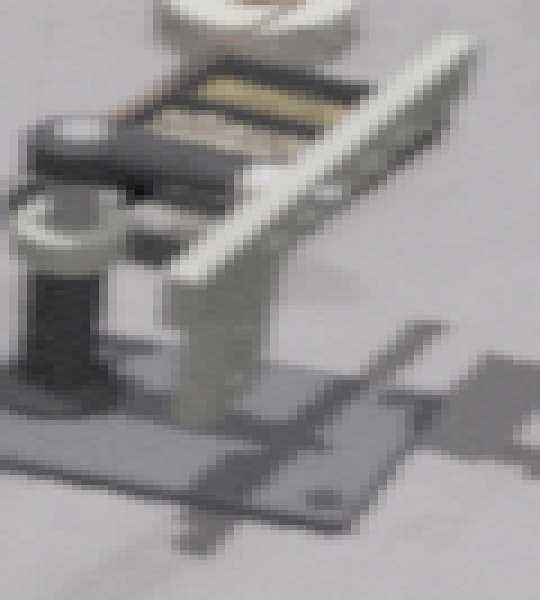

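```bash
python3 -m crank '0 0 0 1 0 0 0.2;0 0 0 1 0 0 0.2;0 0 0 -1 -0.2 -1 0.2;0 0 0 -1 0 -1 0.2;0 0 0 -1 0 0 0.2'; python3 -m crank '0 0 0 -1 0 0 0.2;0 0 0 0 0 0 0.2;0 0 0 0 0 0 0.2;0 0 0 0 0 0 0.2';  python3 - <<'E'
from h import *
import pickle
p=viewer.camera('wrist');save(p,'w10.png');s=viewer.camera('scene');save(s,'s8.png');t=viewer.camera('top');save(t,'t8.png')
p0,s0=pickle.load(open('fin.pkl','rb')); pickle.dump((p,s,t),open('fin2.pkl','wb'))
d=np.abs(s['img'].astype(int)-s0['img'])[170:290,300:385].mean(2);print('diff',d.max(),d.mean(),robot.get_obs()['time'],robot.get_obs()['position'])
E
```

```text
time: 19.48
position: [0.3569, -0.0998, 0.4271]
tool_rot: [0.697, 0.717, 0.006, 0.008]
ft_force: [0.2, 0.7, -0.3]
grip_width: 0.0345
time: 19.98
position: [0.3577, -0.1418, 0.4272]
tool_rot: [0.698, 0.716, 0.006, 0.008]
ft_force: [0.8, -1.0, -1.0]
grip_width: 0.0348
diff 68.33333333333333 3.208986928104575 20.125 [ 0.35783506 -0.14179893  0.42731891]
```

View pics/w10.png

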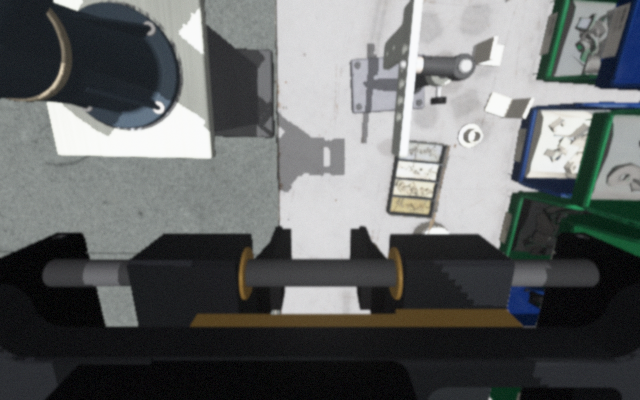

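```bash
python3 -m crank '0 0 0 1 0 0 0.2;0 0 0 0 0 0 0.2;0 0 0 0 0 0 0.2;0 0 0 0 0 0 0.2';  python3 - <<'E'
from h import *
import pickle
p=viewer.camera('wrist');save(p,'w11.png');s=viewer.camera('scene');save(s,'s9.png');t=viewer.camera('top')
p0,s0,t0=pickle.load(open('fin2.pkl','rb')); pickle.dump((p,s,t),open('fin3.pkl','wb'))
d=np.abs(s['img'].astype(int)-s0['img'])[170:290,300:385].mean(2);print('diff',d.max(),d.mean(),robot.get_obs()['time'],robot.get_obs()['position'])
cv2.imwrite('pics/c17.png',cv2.resize(p['img'][10:215,370:450,::-1],None,fx=7,fy=2.9,interpolation=3))
cv2.imwrite('pics/c18.png',cv2.resize(s['img'][165:285,320:380,::-1],None,fx=9,fy=5,interpolation=3))
E
```

```text
time: 20.62
position: [0.3572, -0.1006, 0.4274]
tool_rot: [0.697, 0.717, 0.006, 0.009]
ft_force: [-0.3, -0.0, -0.2]
grip_width: 0.0347
diff 69.66666666666667 2.8883660130718956 20.775 [ 0.35715393 -0.10077265  0.42730341]
```

View pics/c17.png

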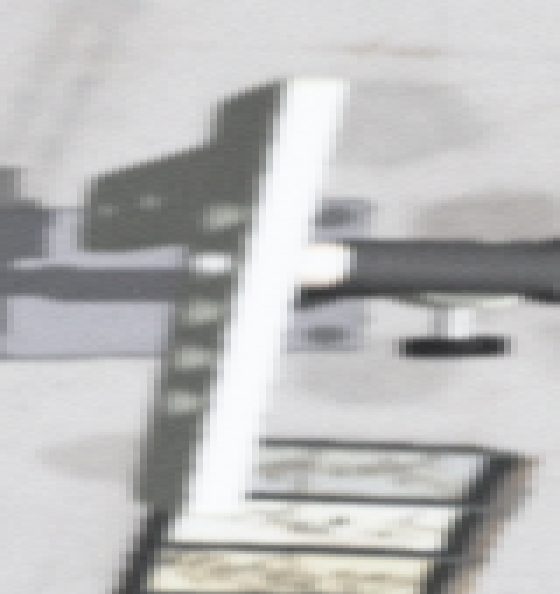

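View pics/c18.png

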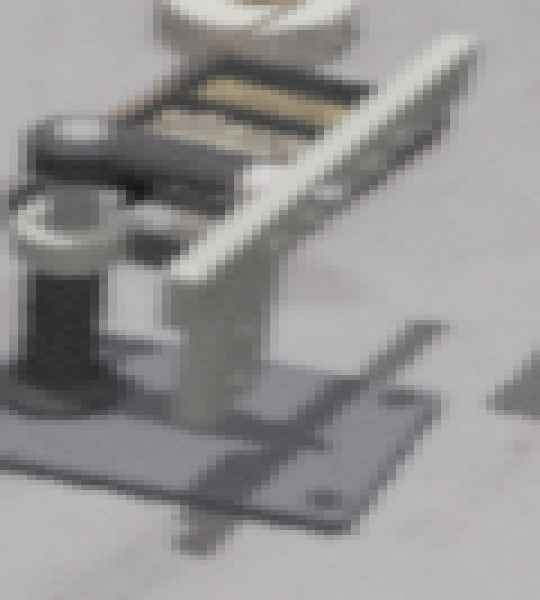

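Run:
```python
from h import *
import pickle
p,s,t=pickle.load(open('fin3.pkl','rb'))
f=lambda x,y:(370+(x+.5)/7-.5,10+(y+.5)/2.9-.5)
h=lambda x,y:(320+(x+.5)/9-.5,165+(y+.5)/5-.5)
for u,v in [((318,80),(193,273)),((218,510),(455,44))]:
    X=tri([(p,f(*u)),(s,h(*v))]);print(X,(proj(p,X)-f(*u)).round(1),(proj(s,X)-h(*v)).round(1))
```

```text
[0.46393201 0.0580511  0.21701485] [-1.1  0.1] [-0.5 -0.3]
[ 0.46644278 -0.11600854  0.21449705] [-0.8 -0.1] [-0.3 -0.2]
```

```bash
python3 -m crank '0 0 0 0 0 0 0.2;0 0 0 0 0 0 0.2'; python3 -c "
from rig import robot
print(robot.get_obs()['joint_velocities'].round(3)); print(robot.hand_in())"
```

```text
time: 21.02
position: [0.3572, -0.1014, 0.4272]
tool_rot: [0.698, 0.716, 0.006, 0.009]
ft_force: [0.0, 1.1, -0.7]
grip_width: 0.0349
[-0.004  0.002 -0.001 -0.001  0.001 -0.   ]
the job is handed in; nothing more can be done
None
```

I took the left-hand bracket from the front slot and hung it on the stud by the second keyhole from the leg end (y = +20 mm), the hole nearest its centre of gravity. It is handed in at about 21 s.

- **Fitting:** the stud's head passed through the hole without jamming. The sleeve pushed back with about 2 N. I then let the bracket down until its slot met the neck at about 7 N, set it against the back of the head, and opened the fingers with almost no force left.
- **Last checks:** the head shows in the correct hole. In pictures from about 1 s apart I could see no movement, though the robot's shadow moved across that part of the image. The arm stood clear with the wrist force down to noise.
- **Level:** the two ends of the top edge came out 2.5 mm apart in height over about 174 mm, or 0.8°, which is within the measuring error.
- **Disagreements:** the bracket came to rest about 2–3 mm lower than the camera estimate. The downward push of 1–3 N on the way in agreed with that, and I corrected by about 0.8 mm there.
- **Surroundings:** a picture taken after the lift showed the rear bracket still in its slot, and I saw nothing else out of place. I did not check each bystander separately.

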